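Open the squeeze-tab reagent jar beside the purge apparatus

ROBOT

A 7-joint arm with a two-finger parallel gripper is mounted at the origin on the work surface. World frame = base frame: x ahead of the robot, y to its left, z up, the work surface at z = 0. Lengths are in m, angles in rad, forces in N, time in s.
With the tool pointing down it reaches from about 0.425 to 0.825 m from the base axis. Payload 3.6 kg.
Tool frame: the origin (TCP) lies on the centre line of the jaws, within the pads' length; the fingertips stand 22 mm ahead of it and the grasp point (between the pads) lies 3 mm ahead of it; z points along the fingers, y is the line along which they close (so a half turn about z gives the same grasp; the last joint's range is limited). The gripper opens to 85 mm and grips with 20 to 120 N. Pads are 22 mm wide; open, the fingers measure 114 mm over their backs; the gripper's body (76 mm by 85 mm) begins 54 mm behind the grasp point. The pads swing forward as they close: fully open they stand 13 mm farther back than shut.
Start: joints at [1.105, 0.615, -0.013, 1.423, 0.008, 1.103, -0.04], TCP at [0.277, -0.588, 0.253] pointing down, gripper open.
Joint ranges: [-3.12, 3.12], [-0.3, 2.06], [-1.34, 1.32], [0.26, 2.42], [-1.36, 4.5], [0.01, 1.98], [-2.84, 2.84]. Speed limits (rad/s): [2.79, 2.79, 3.14, 3.14, 3.14, 3.14, 3.14].

INTERFACE

Orientations are given as a unit quaternion [x, y, z, w].
In Python, from plant import r, eyes gives the robot as it stands.
- The arm moves only by the tool step_arm, never from a script. Its argument "rows" is one flat list of numbers, 7 for each row, row after row: the shift along the tool's x, y, z in cm, then the turn, a rotation vector about the tool's x, y, z in rad, then the finger opening in cm, from 0 to 8.54. A call has 1 to 20 rows; each row is the pose to reach, as a shift and turn from the pose commanded when the call began, along the tool's axes at that moment; what a row does not reach only later rows make up. A row lasts 1/8 s, in which the tool goes at most 62.5 mm and 10.7 degrees, less where a joint would pass 70% of its speed; a pose out of reach is approached as far as the arm can. A call with a gripper value outside its range is refused whole. The fingers move at their own pace and stop on an object; "force" is the grip in N (left out, the last holds). Time passes only in rows, so rows that repeat a pose let the fingers close. It gives the time, the measured TCP pose, the force, the opening and the grip force at its end, in the units of the state.
- r.state(): the state, without advancing time (a new reading comes with each control period).
- eyes.camera(name): name is "side" or "top" or "wrist"; returns the picture (384x512x3 uint8, blue, green, red); there is no depth.
- eyes.get_calibration(name): a dict with "fx", "fy", "cx", "cy" (pixels), "k1" (the pictures are not rectified: a ray, as slopes to the right and down, at radius r is drawn at 1 + k1 r^2 times it, then the intrinsics apply), "R" (3x3) and "t" (3): a world point X has camera coordinates R X + t; the wrist camera has in their place "T_tool_cam" (4x4, takes a point from camera to tool coordinates, whose origin is the TCP and whose axes are the flange's). Camera axes: x right, y down, z forward; pixel columns grow to the right and rows downward; lengths in m; the calibration is good to about 2 mm. A picture is of the moment at which its call begins: read the wrist's pose just before it. get_calibration takes no time and is no camera call.
- r.sign_off(): hands the job in; it is judged then, once.
The state is a dict: "time_s": time; "qpos": joint angles; "joint_vel": joint speeds; "joint_efforts": joint torques, N m; "ee_pos": TCP position; "orientation": TCP orientation; "wrist_force": force on the tool from outside, world axes, zero at the start; "ft_torque": the same for the moment, N m; "grip_width": finger opening in m; "gripper_force": force on a finger pad.
Only numpy, scipy, OpenCV 4.12 (cv2) and the standard library are available. Lean on these libraries where they do the work, as an engineer would, in place of code of your own. Each camera call takes 0.05 s, during which the arm holds its last target. There are 200 camera calls.

TASK

Open the clamped reagent jar: squeeze the two red tabs of its blue safety cap inward and, keeping them squeezed, turn the cap counter-clockwise until you feel it come against its stop, without forcing it against the jar. Then lift the cap straight off and set it down gently, right way up, inside the steel tray, letting go only once it stands there. Leave the bottle, the flask and the dish where they are.

Things in the scene. Friction and masses are not known exactly. Their poses are not given: they have to be found in the camera images.
- jar: White plastic reagent jar (74 mm diameter, yellow band) clamped in a fixed steel stand (plate 110 x 110 x 8 mm); it cannot move. Origin: centre of the stand's underside, on the jar's axis, z up. On top a bayonet collar with neck is stuck at an unmeasured angle, up to 0.5 rad either way of nominal. Cap and jar must never press on each other with more than 28 N in all.
- shoulder (a point): Centre of the aluminium collar disc's top (72 mm diameter) on the jar, 100 mm above the bench. Two aluminium latch posts (5 x 5.5 mm) stand on it at opposite sides, 30 to 36 mm from the axis, 16 mm tall: keep fingertips above them.
- rim (a point): Centre of the neck's rim, 144 mm above the bench; neck 34.6 mm diameter, 1.2 mm play to the cap. Turned counter-clockwise (seen from above) the cap comes free of the lugs 0.22 to 1.22 rad from its start (depends on the collar), and meets a stiff springy stop (about 10 Nm/rad) 0.12 rad beyond that (0.34 to 1.34 rad). Anywhere in those last 0.12 rad it lifts straight off.
- seal (a point): Top of the black sprung seal in the neck, on the axis, 148 mm above the bench, under the cap. It pushes the cap up (3.6 N) against the two neck lugs that hold it; the cap can be pressed down 4 mm against it (to 7 N) before it meets the rim.
- cap: Blue round safety cap, 53 mm diameter, 44 mm tall, about 85 g, on the jar. Origin: centre of its underside, 108 mm above the bench at the start, with axes as jar; z up its axis. A red tab on each of its +y and -y sides: take both from above with the fingers closing along the cap's y. Lift about 45 mm to clear the neck.
- tab_face (a point): On the cap's axis at the middle height of the tabs' flat red faces (29 mm above the cap's underside; faces 24 mm wide, from 14 to 44 mm). The faces stand 34 mm from the axis at rest (68 mm over both), 28 mm fully squeezed (56 mm over both). A foot under each tab (down to 1 mm) catches a latch post when turned with the tab out; fully squeezed it passes inside.
- tab_left (a joint): Travel inward of the red tab at the cap's +y side, m: 0 at rest (out), 0.006 fully squeezed. Spring: about 2.4 N to start, 10 N at the full 6 mm, then a hard stop.
- tab_right (a joint): The same for the tab at the cap's -y side.
- tray: Shallow open steel tray, 170 x 170 mm, 12 mm tall, walls 4 mm, heavy, stays put. Origin: centre of its underside; its inner floor is 4 mm above that.
- bottle: Amber glass bottle, 52 mm diameter, 100 mm tall, a bystander. Origin: centre of its underside.
- flask: Clear conical flask, 72 mm diameter at the foot, 94 mm tall, a bystander. Origin: centre of its underside.
- dish: White ceramic dish, 72 mm diameter, 22 mm tall, a bystander. Origin: centre of its underside.
Not all that is in view belongs to the job. There is more than one size of the tray; the job needs the larger.

How it is judged:
By the outcome, as a careful person would: the job done as asked, in the order asked, and still so for the second after the job is handed in, with the robot touching nothing.
It also fails if it takes over 72 s, if anything falls off the work surface, if the arm or the gripper's body presses on something with over 40 N, if the wrist force passes 120 N, or if a joint passes its speed limit or range.

## Working session

There is one attempt and no reset: what is moved stays moved. The work goes in short steps, Python scripts to look and compute and a tool call to move; the robot and the scene stay as the last step left them, time stands still between calls to the robot, and variables do not carry over. Pictures are saved under pics/ and viewed, at most 10 in all, crops included, and the job is handed in when it is done.

Besides the shell and the picture viewer there is one more tool, called after "Emit:" as name(argument=value, ...), one argument or row to a line, values as JSON. step_arm: Moves the arm, as the interface text tells. Its arguments: {"type":"object","properties":{"rows":{"type":"array","items":{"type":"number"}},"force":{"type":"number"}},"required":["rows"]}

```bash
ls; mkdir -p pics; python3 - <<'E'
from plant import r,eyes
import cv2,numpy as np
s=r.state();print({k:np.round(v,3).tolist() for k,v in s.items()})
a=eyes.camera("top");b=eyes.camera("side")
cv2.imwrite("pics/top.png",a);cv2.imwrite("pics/side.png",b)
for n in("top","side","wrist"):print(eyes.get_calibration(n))
E
```

```text
pics
{'time_s': 0.0, 'qpos': [1.105, 0.616, -0.013, 1.425, 0.008, 1.103, -0.04], 'joint_vel': [0.001, 0.001, 0.001, -0.0, -0.0, 0.0, 0.0], 'joint_efforts': [0.0, -46.921, 0.259, -17.103, 0.01, 0.01, -0.0], 'ee_pos': [0.276, -0.588, 0.252], 'orientation': [0.976, 0.218, -0.0, -0.001], 'wrist_force': [-0.445, -0.267, 0.561], 'ft_torque': [0.007, -0.01, -0.017], 'gripper_force': 0.0, 'grip_width': 0.085}
{'fx': 485.49085969774364, 'fy': 485.49085969774364, 'cx': 246.890336199588, 'cy': 196.40248236839062, 'k1': -0.18661227416860904, 'R': array([[ 2.33987912e-02, -9.99726173e-01,  2.75871521e-04],
       [-9.96373255e-01, -2.33428951e-02, -8.18257102e-02],
       [ 8.18097437e-02,  1.63975170e-03, -9.96646616e-01]]), 't': array([0.06895967, 0.62991145, 1.3670219 ])}
{'fx': 379.36207392299514, 'fy': 379.36207392299514, 'cx': 261.547899175132, 'cy': 189.94085745369932, 'k1': -0.07949647159557427, 'R': array([[ 0.85772177, -0.51387938,  0.01553531],
       [-0.29488743, -0.51650312, -0.80390666],
       [ 0.42113509,  0.68494708, -0.59455255]]), 't': array([-0.48166621,  0.31715871,  0.53564514])}
{'fx': 320.7493724655575, 'fy': 320.7493724655575, 'cx': 259.2646945198417, 'cy': 190.41006225716052, 'k1': -0.051510559966641375, 'T_tool_cam': array([[-4.58074435e-04, -9.65217760e-01, -2.61446870e-01,
         6.52895418e-02],
       [ 9.99999728e-01, -5.93441886e-04,  4.38813199e-04,
        -6.38434489e-04],
       [-5.78703817e-04, -2.61446598e-01,  9.65217769e-01,
        -1.20099670e-01],
       [ 0.00000000e+00,  0.00000000e+00,  0.00000000e+00,
         1.00000000e+00]])}
```

View pics/top.png

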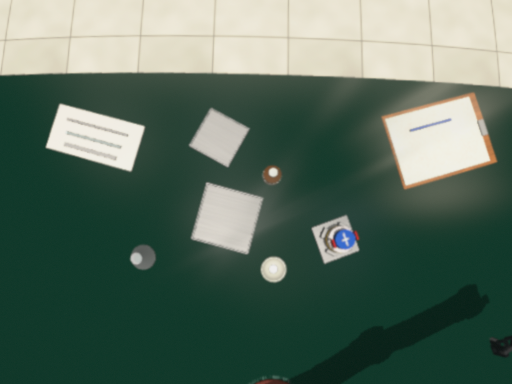

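View pics/side.png

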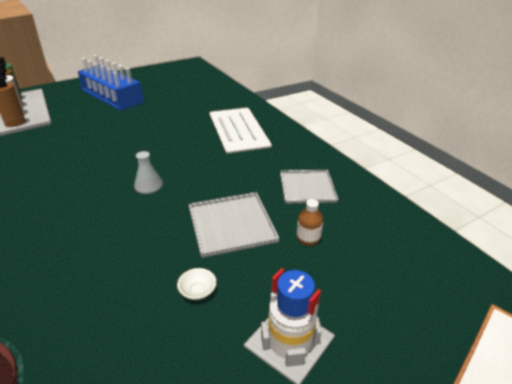

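Top view: the cap is blue at about (345,239) with red tabs either side. The large tray is at (228,218). The dish is at (273,269), the bottle at (272,175) and the flask at (143,257).
Possible confusions:
- **Cap:** the blue test-tube rack, side (110,88).
- **Tray:** the small tray, top (219,137); the papers at (95,137) and (440,140).
- **Red:** the robot base, top (270,380).

By the description I choose the blue cap with red tabs at (345,239) and the larger tray at (228,218).

```bash
cat > h.py <<'E'
import cv2,numpy as np
from scipy.spatial.transform import Rotation as Rn
def ray(cal,uv,st=None):
    K=np.array([[cal['fx'],0,cal['cx']],[0,cal['fy'],cal['cy']],[0,0,1]])
    p=cv2.undistortPoints(np.float64(uv).reshape(-1,1,2),K,np.array([cal['k1'],0,0,0.]))[:,0]
    d=np.c_[p,np.ones(len(p))]
    if st is None: R,t=cal['R'],cal['t']; return -R.T@t,d@R
    T=cal['T_tool_cam'];Q=Rn.from_quat(st['orientation']).as_matrix()
    return np.array(st['ee_pos'])+Q@T[:3,3],d@(Q@T[:3,:3]).T
def onz(cal,uv,z,st=None):
    o,d=ray(cal,uv,st);return o+d*((z-o[2])/d[:,2])[:,None]
def blue(i):
    h=cv2.cvtColor(i,cv2.COLOR_BGR2HSV);return cv2.inRange(h,(100,150,60),(125,255,255))
def red(i):
    h=cv2.cvtColor(i,cv2.COLOR_BGR2HSV);return cv2.inRange(h,(0,160,60),(6,255,255))|cv2.inRange(h,(170,160,60),(180,255,255))
def blobs(m,amin=8):
    n,l,s,c=cv2.connectedComponentsWithStats(m);return [(s[i,4],c[i],l==i) for i in range(1,n) if s[i,4]>=amin]
E
python3 - <<'E'
from h import *
from plant import eyes
c=eyes.get_calibration("top");a=cv2.imread("pics/top.png")
for nm,f in(("blue",blue),("red",red)):
  for A,p,_ in blobs(f(a)): print(nm,A,p.round(1),onz(c,[p],.152)[0].round(4))
h=cv2.cvtColor(a,cv2.COLOR_BGR2HSV)
m=cv2.inRange(h,(0,0,110),(180,60,255)); m[:90]=0
for cn in cv2.findContours(m,0,2)[0]:
  if cv2.contourArea(cn)>150:
    q=cv2.minAreaRect(cn);b=onz(c,cv2.boxPoints(q),.01)[:,:2];print("gray",np.round(q[0]),b.mean(0).round(3),np.linalg.norm(b-np.roll(b,1,0),axis=1).round(3),(b[1]-b[0]).round(3))
for n,p,z in(("dish",(273,269),.02),("bottle",(272,175),.1),("flask",(143,257),.02)):print(n,onz(c,[p],z)[0].round(3))
cv2.imwrite("pics/crop.png",cv2.resize(a[190:290,270:400],None,fx=5,fy=5,interpolation=2))
E
```

```text
blue 207 [344.1 238.8] [ 0.5127 -0.1731  0.152 ]
red 17 [356.3 235.1] [ 0.5227 -0.2054  0.152 ]
red 15 [333.3 243.1] [ 0.501  -0.1446  0.152 ]
gray [273. 269.] [0.421 0.004] [0.073 0.073 0.073 0.073] [ 0.053 -0.051]
gray [138. 261.] [0.434 0.396] [0.059 0.035 0.059 0.035] [ 0.021 -0.029]
gray [335. 239.] [ 0.512 -0.175] [0.112 0.112 0.113 0.112] [ 0.039 -0.105]
gray [227. 218.] [0.566 0.14 ] [0.173 0.174 0.175 0.174] [ 0.17  -0.041]
gray [219. 137.] [0.804 0.171] [0.133 0.135 0.135 0.134] [ 0.12  -0.061]
gray [ 95. 137.] [0.8   0.547] [0.287 0.15  0.29  0.145] [ 0.146 -0.031]
gray [440. 139.] [ 0.82  -0.504] [0.208 0.319 0.217 0.315] [ 0.1   -0.303]
gray [422.  97.] [ 0.948 -0.447] [0.045 0.191 0.046 0.19 ] [ 0.057 -0.183]
dish [0.422 0.004 0.02 ]
bottle [0.682 0.016 0.1  ]
flask [0.446 0.379 0.02 ]
```

View pics/crop.png

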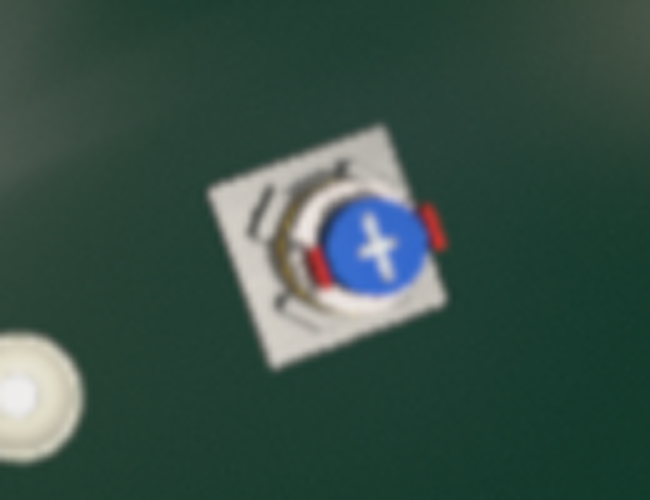

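The crop confirms it: the cap with its white cross is at top-image (344,239), red tabs at (356,235) and (333,243), on the steel stand. Next I work out the hover move.

```bash
cat >> h.py <<'E'
def go(st,p,phi=None):
    "shift (cm) in tool axes to world p; turn about tool z for tool-y world angle phi"
    Q=Rn.from_quat(st['orientation']).as_matrix()
    s=Q.T@(np.array(p)-st['ee_pos'])*100; y=np.arctan2(Q[1,1],Q[0,1])
    print("shift cm",s.round(2),"tooly",y.round(4),"z tilt",Q[:,2].round(4), "turn z",None if phi is None else round(-(phi-y),4))
E
python3 - <<'E'
from h import *
from plant import r
go(r.state(),[.512,-.174,.225],-1.22)
E
```

```text
shift cm [ 38.92 -27.38   2.79] tooly -1.1309 z tilt [-0.001   0.0021 -1.    ] turn z 0.0891
```

Emit:
step_arm(
  rows=[9.7,-6.85,0,0,0,0.09,8.5,19.4,-13.7,0,0,0,0.09,8.5,29.2,-20.5,1,0,0,0.09,8.5,38.9,-27.4,2.8,0,0,0.09,8.5,38.9,-27.4,2.8,0,0,0.09,8.5,38.9,-27.4,2.8,0,0,0.09,8.5,38.9,-27.4,2.8,0,0,0.09,8.5,38.9,-27.4,2.8,0,0,0.09,8.5,38.9,-27.4,2.8,0,0,0.09,8.5,38.9,-27.4,2.8,0,0,0.09,8.5,38.9,-27.4,2.8,0,0,0.09,8.5,38.9,-27.4,2.8,0,0,0.09,8.5],
  force=25,
)

```text
time_s: 1.6
ee_pos: [0.5115, -0.176, 0.2254]
orientation: [0.985, 0.173, -0.0, 0.0]
wrist_force: [0.3, -0.1, -0.1]
grip_width: 0.0848
gripper_force: 0.0
```

```bash
python3 - <<'E'
from h import *
from plant import r,eyes
st=r.state();a=eyes.camera("wrist");cv2.imwrite("pics/w1.png",a);c=eyes.get_calibration("wrist")
print(np.round(st['qpos'],2),np.round(st['wrist_force'],2),np.round(st['ft_torque'],3))
for A,p,_ in blobs(blue(a),80): print("blue",A,p.round(1),onz(c,[p],.152,st)[0].round(4))
for A,p,_ in blobs(red(a),40): print("red",A,p.round(1),onz(c,[p],.152,st)[0].round(4))
go(st,[.512,-.174,.225],-1.22)
E
```

```text
[ 0.31  0.48 -0.03  1.78  0.02  0.89 -0.95] [ 0.25 -0.11 -0.07] [-0.028 -0.004  0.001]
blue 4823 [256.6 202.9] [ 0.5151 -0.1724  0.152 ]
red 403 [304.  201.7] [ 0.526  -0.2003  0.152 ]
red 463 [209.5 203.2] [ 0.5048 -0.1444  0.152 ]
shift cm [ 0.12 -0.17  0.04] tooly -1.2236 z tilt [-1.e-04 -5.e-04 -1.e+00] turn z -0.0036
```

View pics/w1.png

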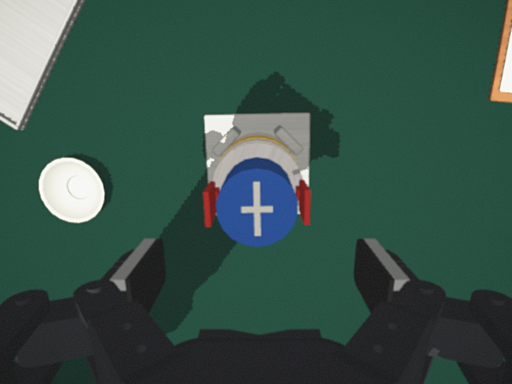

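Wrist view: the cap disc is centred near (257,207), red tabs at (209,203) and (304,202). It is between the open fingers and about 1° off square.

```bash
python3 - <<'E'
from h import *
from plant import r,eyes
st=r.state();a=cv2.imread("pics/w1.png");c=eyes.get_calibration("wrist")
m=max(blobs(blue(a),80),key=lambda b:b[0])[2]
# disc: fit circle to lower edge of blob
ys,xs=np.where(m);u=np.unique(xs);v=np.array([ys[xs==i].max() for i in u]);k=(u>u.min()+4)&(u<u.max()-4)
P=onz(c,np.c_[u[k],v[k]],.152,st)[:,:2]
s=np.linalg.lstsq(np.c_[2*P,np.ones(len(P))],(P**2).sum(1),rcond=None)[0]
print(s[:2].round(4),np.sqrt(s[2]+(s[:2]**2).sum()).round(4))
for n,M in(("stand",cv2.inRange(cv2.cvtColor(a,cv2.COLOR_BGR2HSV),(0,0,120),(180,45,255))),):
  M[:100]=0;M[250:]=0;M[:,:195]=0;M[:,320:]=0
  top=np.array([(x,np.where(M[:,x])[0].min()) for x in range(212,304)]);Q=onz(c,top,.008,st)[:,:2]
  d=np.polyfit(Q[:,1],Q[:,0],1);print("stand edge ang",np.arctan2(-1,-d[0]))
R=[b for b in blobs(red(a),40)]
for A,p,mm in R:
  ys,xs=np.where(mm);print(xs.min(),xs.max(),ys.min(),ys.max())
go(st,[*s[:2],.143],-1.21)
E
```

```text
[ 0.5124 -0.173 ] 0.0266
stand edge ang -1.2107397496177885
296 310 181 224
203 218 182 226
shift cm [ 0.17 -0.22  8.24] tooly -1.223 z tilt [ 0.e+00 -3.e-04 -1.e+00] turn z -0.013
```

Emit:
step_arm(
  rows=[0.17,-0.22,1.5,0,0,-0.013,8.5,0.17,-0.22,4,0,0,-0.013,8.5,0.17,-0.22,6,0,0,-0.013,8.5,0.17,-0.22,7.8,0,0,-0.013,8.5,0.17,-0.22,8.1,0,0,-0.013,8.5,0.17,-0.22,8.1,0,0,-0.013,8.5,0.17,-0.22,8.1,0,0,-0.013,7.4,0.17,-0.22,8.1,0,0,-0.013,7.2,0.17,-0.22,8.1,0,0,-0.013,7.1,0.17,-0.22,8.1,0,0,-0.013,7.1,0.17,-0.22,8.1,0,0,-0.013,7.1],
  force=25,
)

```text
time_s: 3.02
ee_pos: [0.5131, -0.1721, 0.1445]
orientation: [0.984, 0.18, 0.0, 0.0]
wrist_force: [0.0, -1.1, 0.7]
grip_width: 0.071
gripper_force: 0.2
```

```bash
python3 - <<'E'
from h import *
from plant import r,eyes
st=r.state();a=eyes.camera("wrist");cv2.imwrite("pics/w2.png",a)
print(np.round(st['wrist_force'],2),np.round(st['ft_torque'],3))
go(st,[.5124,-.173,.143],-1.21)
E
```

```text
[ 0.   -1.13  0.73] [-0.087 -0.016 -0.009]
shift cm [-0.1   0.06  0.15] tooly -1.208 z tilt [ 6.e-04 -3.e-04 -1.e+00] turn z 0.002
```

View pics/w2.png

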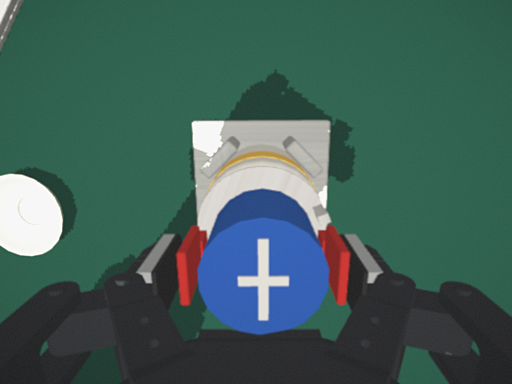

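Wrist view: both pads flank the tabs (pads about u 178 and 350), and the cap centre at u 263 sits about 1 mm to tool +y. One collar post is at (320,213). I correct the centring, then squeeze slowly.

Emit:
step_arm(
  rows=[-0.1,0.1,0,0,0,0,7.3,-0.1,0.1,0.3,0,0,0,7.3,-0.1,0.1,0.3,0,0,0,7.0,-0.1,0.1,0.3,0,0,0,6.8,-0.1,0.1,0.28,0,0,0,6.7,-0.1,0.1,0.26,0,0,0,6.6,-0.1,0.1,0.24,0,0,0,6.5,-0.1,0.1,0.24,0,0,0,6.5],
  force=25,
)

```text
time_s: 4.08
ee_pos: [0.5123, -0.1733, 0.142]
orientation: [0.984, 0.18, -0.0, 0.0]
wrist_force: [-0.7, -0.6, 2.1]
grip_width: 0.0651
gripper_force: 4.1
```

```bash
python3 - <<'E'
from h import *
from plant import r,eyes
st=r.state();Q=Rn.from_quat(st['orientation']).as_matrix()
print("tool F",(Q.T@st['wrist_force']).round(2),"tool M",(Q.T@st['ft_torque']).round(3))
go(st,[.5124,-.173,.141],-1.21)
E
```

```text
tool F [-0.89  0.27 -2.09] tool M [-0.109 -0.202 -0.054]
shift cm [ 0.02 -0.02  0.1 ] tooly -1.2081 z tilt [ 0.e+00 -1.e-04 -1.e+00] turn z 0.0019
```

Emit:
step_arm(
  rows=[0,0,-0.05,0,0,0,6.4,0,0,-0.08,0,0,0,6.3,0,0,-0.11,0,0,0,6.2,0,0,-0.14,0,0,0,6.1,0,0,-0.17,0,0,0,6.0,0,0,-0.2,0,0,0,5.9,0,0,-0.23,0,0,0,5.8,0,0,-0.26,0,0,0,5.7,0,0,-0.28,0,0,0,5.6,0,0,-0.3,0,0,0,5.5,0,0,-0.3,0,0,0,5.4,0,0,-0.3,0,0,0,5.4],
  force=25,
)

```text
time_s: 5.58
ee_pos: [0.5122, -0.173, 0.145]
orientation: [0.984, 0.18, -0.0, -0.0]
wrist_force: [0.6, 0.5, -2.3]
grip_width: 0.0543
gripper_force: 25.5
```

```bash
cat > f.py <<'E'
from h import *
from plant import r
st=r.state();Q=Rn.from_quat(st['orientation']).as_matrix()
print("tool F",(Q.T@st['wrist_force']).round(2),"tool M",(Q.T@st['ft_torque']).round(3), st['grip_width'],st['gripper_force'],st['time_s'],np.array(st['ee_pos']).round(4),"yaw",np.arctan2(Q[1,1],Q[0,1]).round(4))
E
python3 f.py
```

```text
tool F [ 0.78 -0.25  2.28] tool M [ 0.11  -0.034 -0.024] 0.05433138080227863 25.47443300485611 5.575 [ 0.5122 -0.173   0.145 ] yaw -1.2079
```

Emit:
step_arm(
  rows=[0,0,0.08,0,0,0,5.2,0,0,0.08,0,0,-0.05,5.2,0,0,0.08,0,0,-0.1,5.2,0,0,0.08,0,0,-0.15,5.2,0,0,0.08,0,0,-0.15,5.2],
  force=30,
)

```text
time_s: 6.2
ee_pos: [0.5131, -0.1732, 0.1449]
orientation: [0.967, 0.253, 0.001, 0.0]
wrist_force: [-0.1, 0.8, 3.4]
grip_width: 0.0537
gripper_force: 33.2
```

```bash
python3 f.py
```

```text
tool F [ 0.31 -0.73 -3.37] tool M [0.076 0.021 0.038] 0.053676036892006146 33.15157949924469 6.2 [ 0.5131 -0.1732  0.1449] yaw -1.0583
```

Emit:
step_arm(
  rows=[0,0,-0.04,0,0,-0.05,5.2,0,0,-0.04,0,0,-0.1,5.2,0,0,-0.04,0,0,-0.15,5.2,0,0,-0.04,0,0,-0.15,5.2],
)

```text
time_s: 6.7
ee_pos: [0.513, -0.1732, 0.145]
orientation: [0.946, 0.325, 0.001, 0.0]
wrist_force: [0.5, 0.4, 3.3]
grip_width: 0.0541
gripper_force: 33.1
```

```bash
python3 f.py
```

```text
tool F [ 0.59  0.01 -3.3 ] tool M [ 0.018  0.124 -0.021] 0.05413532152039887 33.12048017978668 6.7 [ 0.513  -0.1732  0.145 ] yaw -0.9091
```

Emit:
step_arm(
  rows=[0,0,-0.03,0,0,-0.02,5.2,0,0,-0.03,0,0,-0.04,5.2,0,0,-0.03,0,0,-0.04,5.2],
)

```text
time_s: 7.08
ee_pos: [0.5128, -0.1732, 0.145]
orientation: [0.939, 0.344, 0.001, 0.0]
wrist_force: [0.6, 0.9, 2.2]
grip_width: 0.0544
gripper_force: 33.1
```

```bash
python3 f.py
```

```text
tool F [ 1.01 -0.31 -2.23] tool M [-0.101  0.236 -0.039] 0.054388209417523585 33.090729117393494 7.075 [ 0.5128 -0.1732  0.145 ] yaw -0.8678
```

Emit:
step_arm(
  rows=[0,0,0,0,0,-0.02,5.2,0,0,0,0,0,-0.04,5.2,0,0,0,0,0,-0.04,5.2],
)

```text
time_s: 7.45
ee_pos: [0.5124, -0.1733, 0.1449]
orientation: [0.932, 0.363, 0.0, 0.0]
wrist_force: [1.0, 1.3, 2.6]
grip_width: 0.054
gripper_force: 33.1
```

```bash
python3 f.py
```

```text
tool F [ 1.56 -0.29 -2.56] tool M [-0.138  0.173 -0.073] 0.053968311592385756 33.133665919303894 7.45 [ 0.5124 -0.1733  0.1449] yaw -0.8276
```

Emit:
step_arm(
  rows=[0,0,0,0,0,-0.02,5.2,0,0,0,0,0,-0.04,5.2,0,0,0,0,0,-0.04,5.2],
)

```text
time_s: 7.82
ee_pos: [0.5121, -0.1733, 0.1448]
orientation: [0.924, 0.382, -0.0, -0.0]
wrist_force: [1.1, 0.3, 2.7]
grip_width: 0.0543
gripper_force: 33.2
```

```bash
python3 f.py
```

```text
tool F [ 1.    0.5  -2.69] tool M [-0.089  0.01  -0.057] 0.054265310353534116 33.16751182079315 7.825 [ 0.5121 -0.1733  0.1448] yaw -0.7877
```

Emit:
step_arm(
  rows=[0,0,0,0,0,-0.02,5.2,0,0,0,0,0,-0.04,5.2,0,0,0,0,0,-0.04,5.2],
)

```text
time_s: 8.2
ee_pos: [0.5122, -0.1733, 0.1448]
orientation: [0.917, 0.4, -0.0, -0.0]
wrist_force: [-0.1, 0.1, 2.7]
grip_width: 0.0542
gripper_force: 33.2
```

```bash
python3 f.py
```

```text
tool F [ 0.02 -0.12 -2.65] tool M [-0.092 -0.069  0.033] 0.05420966232693586 33.16795349121094 8.2 [ 0.5122 -0.1733  0.1448] yaw -0.7478
```

Emit:
step_arm(
  rows=[0,0,0,0,0,-0.02,5.2,0,0,0,0,0,-0.04,5.2,0,0,0,0,0,-0.04,5.2],
)

```text
time_s: 8.57
ee_pos: [0.5126, -0.1734, 0.1449]
orientation: [0.908, 0.418, 0.0, 0.0]
wrist_force: [0.0, -1.1, 2.2]
grip_width: 0.0543
gripper_force: 33.0
```

```bash
python3 f.py
```

```text
tool F [-0.81  0.74 -2.21] tool M [-0.35   0.015  0.033] 0.05427596457381742 32.98563480377197 8.575 [ 0.5126 -0.1734  0.1449] yaw -0.7079
```

Emit:
step_arm(
  rows=[0,0,0,0,0,-0.02,5.2,0,0,0,0,0,-0.04,5.2,0,0,0,0,0,-0.04,5.2],
)

```text
time_s: 8.95
ee_pos: [0.5131, -0.1735, 0.145]
orientation: [0.9, 0.436, 0.001, 0.001]
wrist_force: [2.3, -2.7, 0.6]
grip_width: 0.0538
gripper_force: 32.7
```

```bash
python3 f.py
```

```text
tool F [-0.69  3.48 -0.57] tool M [-0.709  0.12   0.092] 0.05375829441847086 32.70588397979736 8.95 [ 0.5131 -0.1735  0.145 ] yaw -0.6678
```

Emit:
step_arm(
  rows=[0,0,0,0,0,0,5.2,0,0,0,0,0,0,5.2],
)

```text
time_s: 9.2
ee_pos: [0.513, -0.1735, 0.145]
orientation: [0.9, 0.436, 0.001, 0.001]
wrist_force: [3.3, -1.8, 0.6]
grip_width: 0.054
gripper_force: 32.6
```

```bash
python3 f.py
```

```text
tool F [ 0.61  3.74 -0.61] tool M [-0.981  0.106  0.107] 0.053999574930279244 32.62706637382507 9.2 [ 0.513  -0.1735  0.145 ] yaw -0.6681
```

Emit:
step_arm(
  rows=[0,0.07,0,0,0,0,5.2,0,0.07,0,0,0,0,5.2,0,0.07,0,0,0,0,5.2],
)

```text
time_s: 9.57
ee_pos: [0.513, -0.1736, 0.1449]
orientation: [0.9, 0.436, 0.0, 0.0]
wrist_force: [3.0, -1.9, 1.5]
grip_width: 0.0542
gripper_force: 32.9
```

```bash
python3 f.py
```

```text
tool F [ 0.4   3.54 -1.49] tool M [-0.772  0.19   0.107] 0.05420268307967743 32.860262989997864 9.575 [ 0.513  -0.1736  0.1449] yaw -0.6679
```

Emit:
step_arm(
  rows=[0,0.1,0,0,0,0,5.2,0,0.1,0,0,0,0,5.2,0,0.1,0,0,0,0,5.2,0,0.1,0,0,0,0,5.2],
)

```text
time_s: 10.07
ee_pos: [0.5133, -0.1738, 0.1448]
orientation: [0.9, 0.436, -0.0, -0.001]
wrist_force: [0.9, 0.2, 3.2]
grip_width: 0.0543
gripper_force: 33.3
```

```bash
python3 f.py
```

```text
tool F [ 0.66  0.58 -3.2 ] tool M [-0.178  0.221  0.029] 0.05429946051063936 33.257251381874084 10.075 [ 0.5133 -0.1738  0.1448] yaw -0.6677
```

Emit:
step_arm(
  rows=[0,0,-0.02,0,0,-0.02,5.2,0,0,-0.02,0,0,-0.04,5.2,0,0,-0.02,0,0,-0.04,5.2],
)

```text
time_s: 10.45
ee_pos: [0.5138, -0.1741, 0.1449]
orientation: [0.891, 0.454, 0.0, -0.0]
wrist_force: [2.1, 0.7, 2.3]
grip_width: 0.0542
gripper_force: 32.8
```

```bash
python3 f.py
```

```text
tool F [ 1.78  1.34 -2.25] tool M [-0.355  0.434  0.088] 0.05417391349923771 32.811856269836426 10.45 [ 0.5138 -0.1741  0.1449] yaw -0.6276
```

Emit:
step_arm(
  rows=[0,0,0,0,0,-0.01,5.2,0,0,0,0,0,-0.025,5.2,0,0,0,0,0,-0.025,5.2],
)

```text
time_s: 10.82
ee_pos: [0.5139, -0.1741, 0.145]
orientation: [0.885, 0.465, 0.0, -0.0]
wrist_force: [2.6, 1.8, 1.3]
grip_width: 0.0539
gripper_force: 32.6
```

```bash
python3 f.py
```

```text
tool F [ 2.98  1.08 -1.3 ] tool M [-0.388  0.554  0.205] 0.05390477520950645 32.59263753890991 10.825 [ 0.5139 -0.1741  0.145 ] yaw -0.6027
```

Emit:
step_arm(
  rows=[0.1,0.03,0,0,0,0,5.2,0.1,0.03,0,0,0,0,5.2,0.1,0.03,0,0,0,0,5.2],
)

```text
time_s: 11.2
ee_pos: [0.514, -0.174, 0.1449]
orientation: [0.885, 0.465, -0.001, -0.0]
wrist_force: [0.9, -0.8, 2.6]
grip_width: 0.0541
gripper_force: 32.8
```

```bash
python3 f.py
```

```text
tool F [-0.17  1.18 -2.55] tool M [-0.329  0.085  0.119] 0.05410135960494644 32.827046513557434 11.2 [ 0.514  -0.174   0.1449] yaw -0.6033
```

Emit:
step_arm(
  rows=[0,0,0,0,0,-0.015,5.2,0,0,0,0,0,-0.015,5.2],
)

```text
time_s: 11.45
ee_pos: [0.5141, -0.1739, 0.1449]
orientation: [0.882, 0.472, -0.0, -0.0]
wrist_force: [0.4, -0.6, 2.0]
grip_width: 0.0538
gripper_force: 32.8
```

```bash
python3 f.py
```

```text
tool F [-0.25  0.68 -1.98] tool M [-0.293 -0.014  0.228] 0.053843994275721126 32.83041536808014 11.45 [ 0.5141 -0.1739  0.1449] yaw -0.5881
```

The torque rises at about 7 Nm/rad with almost no side load, so this is the stop. I back off slightly and start the lift.

Emit:
step_arm(
  rows=[0,0,0,0,0,0.03,5.2,0,0,0,0,0,0.055,5.2,0,0,-0.15,0,0,0.055,5.2,0,0,-0.35,0,0,0.055,5.2,0,0,-0.6,0,0,0.055,5.2,0,0,-0.6,0,0,0.055,5.2],
)

```text
time_s: 12.2
ee_pos: [0.5134, -0.173, 0.1507]
orientation: [0.894, 0.448, -0.001, -0.001]
wrist_force: [-0.7, 1.0, -2.0]
grip_width: 0.0539
gripper_force: 32.7
```

```bash
python3 f.py
```

```text
tool F [ 0.32 -1.16  1.96] tool M [ 0.172 -0.177 -0.018] 0.053854165769415395 32.7254980802536 12.2 [ 0.5134 -0.173   0.1507] yaw -0.6426
```

Emit:
step_arm(
  rows=[0,0,-1,0,0,0,5.2,0,0,-2,0,0,0,5.2,0,0,-3,0,0,0,5.2,0,0,-4,0,0,0,5.2,0,0,-5.5,0,0,0,5.2,0,0,-7.5,0,0,0,5.2,0,0,-9.5,0,0,0,5.2,0,0,-11,0,0,0,5.2,0,0,-11,0,0,0,5.2,0,0,-11,0,0,0,5.2],
)

```text
time_s: 13.45
ee_pos: [0.514, -0.1735, 0.2605]
orientation: [0.894, 0.447, -0.0, -0.0]
wrist_force: [0.4, -0.5, -1.2]
grip_width: 0.0541
gripper_force: 33.3
```

```bash
python3 f.py; python3 - <<'E'
from h import *
from plant import r,eyes
go(r.state(),[.566,.14,.2],-.64)
s=eyes.camera("side");w=eyes.camera("wrist");cv2.imwrite("pics/lift.png",np.hstack([s[100:],w[100:]])[:,::1]);i=cv2.imread("pics/lift.png");cv2.imwrite("pics/lift.png",cv2.resize(i,(800,222)))
E
```

```text
tool F [-0.19  0.65  1.16] tool M [0.026 0.102 0.019] 0.05413025930741633 33.25812578201294 13.45 [ 0.514  -0.1735  0.2605] yaw -0.6429
shift cm [ 28.21 -14.63   6.05] tooly -0.6429 z tilt [-1.3e-03  4.0e-04 -1.0e+00] turn z -0.0029
```

View pics/lift.png

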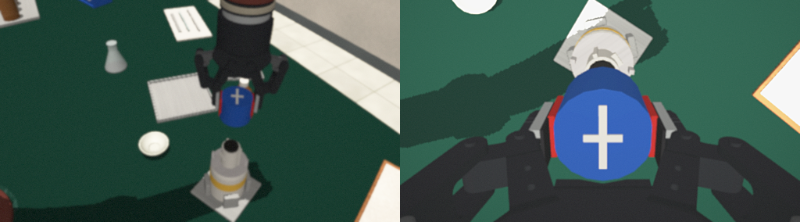

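Both views show the cap off the jar, held upright between the pads, with the tabs squeezed and the jar neck bare. Now over to the tray.

Emit:
step_arm(
  rows=[3,-1.5,0,0,0,0,5.2,7,-3.7,0.5,0,0,0,5.2,11,-5.8,1,0,0,0,5.2,15,-7.9,1.5,0,0,0,5.2,19,-10,2,0,0,0,5.2,23,-12,3,0,0,0,5.2,26,-13.5,4,0,0,0,5.2,28.2,-14.6,6,0,0,0,5.2,28.2,-14.6,9,0,0,0,5.2,28.2,-14.6,12,0,0,0,5.2,28.2,-14.6,15,0,0,0,5.2,28.2,-14.6,17.5,0,0,0,5.2,28.2,-14.6,19,0,0,0,5.2,28.2,-14.6,19.5,0,0,0,5.2,28.2,-14.6,20,0,0,0,5.2,28.2,-14.6,20,0,0,0,5.2,28.2,-14.6,20,0,0,0,5.2,28.2,-14.6,20,0,0,0,5.2],
)

```text
time_s: 15.8
ee_pos: [0.567, 0.1397, 0.0616]
orientation: [0.894, 0.447, 0.001, 0.0]
wrist_force: [1.5, -0.0, -0.8]
grip_width: 0.0539
gripper_force: 33.3
```

```bash
python3 f.py; python3 - <<'E'
from h import *
from plant import r,eyes
s=eyes.camera("side");w=eyes.camera("wrist");cv2.imwrite("pics/place.png",cv2.resize(np.hstack([s[100:],w[100:]]),(800,222)))
E
```

```text
tool F [0.89 1.23 0.8 ] tool M [-0.029 -0.036 -0.065] 0.05392114966960304 33.265260457992554 15.8 [0.567  0.1397 0.0616] yaw -0.643
```

View pics/place.png

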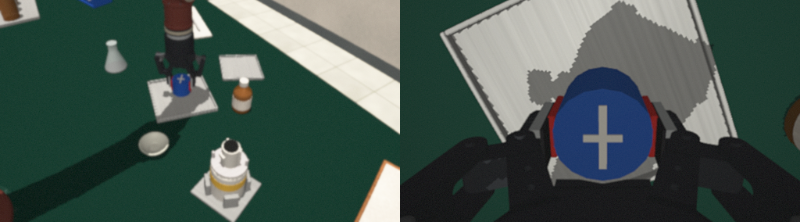

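The cap hangs well inside the large tray, with nothing else disturbed. I lower it gently.

Emit:
step_arm(
  rows=[0,0,0.6,0,0,0,5.2,0,0,1.2,0,0,0,5.2,0,0,1.6,0,0,0,5.2,0,0,1.7,0,0,0,5.2,0,0,1.8,0,0,0,5.2,0,0,1.8,0,0,0,5.2],
)

```text
time_s: 16.65
ee_pos: [0.5668, 0.1397, 0.0431]
orientation: [0.894, 0.447, 0.0, -0.0]
wrist_force: [0.6, 0.6, -1.7]
grip_width: 0.0539
gripper_force: 33.3
```

Emit:
step_arm(
  rows=[0,0,0.1,0,0,0,5.2,0,0,0.2,0,0,0,5.2,0,0,0.2,0,0,0,5.2],
)

```text
time_s: 17.02
ee_pos: [0.5668, 0.1397, 0.0412]
orientation: [0.894, 0.447, 0.0, 0.0]
wrist_force: [0.2, -1.1, 1.0]
grip_width: 0.0538
gripper_force: 33.7
```

Emit:
step_arm(
  rows=[0,0,0.05,0,0,0,5.2,0,0,0.08,0,0,0,5.2,0,0,0.08,0,0,0,5.2],
)

```text
time_s: 17.4
ee_pos: [0.5668, 0.1397, 0.0412]
orientation: [0.894, 0.447, 0.0, 0.0]
wrist_force: [-1.4, -0.6, 6.2]
grip_width: 0.0542
gripper_force: 35.3
```

Emit:
step_arm(
  rows=[0,0,0,0,0,0,5.6,0,0,0.03,0,0,0,5.7,0,0,0.06,0,0,0,5.85,0,0,0.1,0,0,0,6.0,0,0,0.14,0,0,0,6.15,0,0,0.17,0,0,0,6.3,0,0,0.2,0,0,0,6.45,0,0,0.23,0,0,0,6.6,0,0,0.26,0,0,0,6.75,0,0,0.28,0,0,0,6.9,0,0,0.28,0,0,0,7.2,0,0,0.28,0,0,0,7.6,0,0,0.28,0,0,0,8.0,0,0,0.28,0,0,0,8.4,0,0,0.28,0,0,0,8.5],
)

```text
time_s: 19.27
ee_pos: [0.5667, 0.1397, 0.0374]
orientation: [0.894, 0.447, 0.0, -0.0]
wrist_force: [0.2, -0.2, 0.0]
grip_width: 0.085
gripper_force: 0.0
```

```bash
python3 f.py; python3 - <<'E'
from h import *
from plant import r,eyes
cv2.imwrite("pics/rel.png",eyes.camera("wrist"))
E
```

```text
tool F [-0.09  0.28 -0.  ] tool M [0.049 0.022 0.004] 0.08502850889986965 0.0 19.275 [0.5667 0.1397 0.0374] yaw -0.643
```

View pics/rel.png

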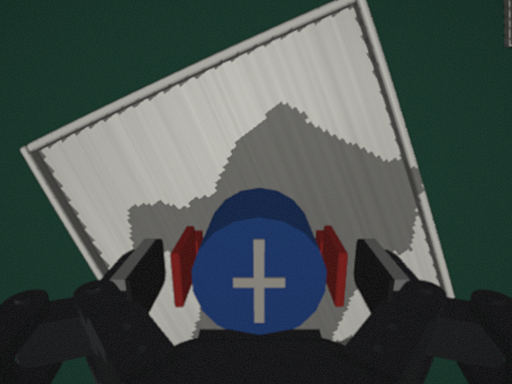

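The cap stands upright in the tray at (259,275), with both tabs out and the pads clear on each side. I retreat straight up.

Emit:
step_arm(
  rows=[0,0,-1,0,0,0,8.5,0,0,-3,0,0,0,8.5,0,0,-6,0,0,0,8.5,0,0,-10,0,0,0,8.5,0,0,-15,0,0,0,8.5,0,0,-20,0,0,0,8.5,0,0,-20,0,0,0,8.5,0,0,-20,0,0,0,8.5,0,0,-20,0,0,0,8.5],
)

```text
time_s: 20.45
ee_pos: [0.5657, 0.1392, 0.236]
orientation: [0.894, 0.447, -0.002, -0.0]
wrist_force: [-0.7, -0.5, -0.1]
grip_width: 0.085
gripper_force: 0.0
```

```bash
python3 - <<'E'
from h import *
from plant import r,eyes
s=eyes.camera("side");w=eyes.camera("wrist");cv2.imwrite("pics/end.png",cv2.resize(np.hstack([s,w]),(800,300)))
E
```

```text
(no output)
```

View pics/end.png

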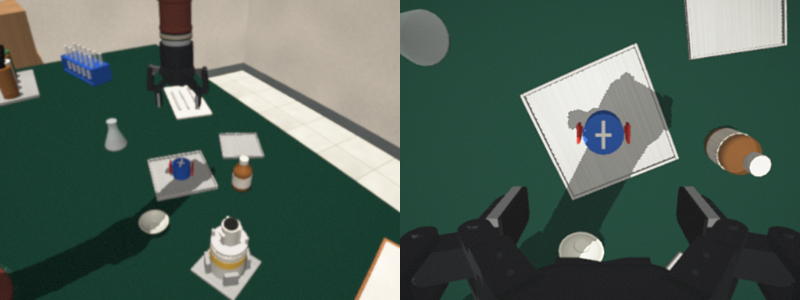

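The cap stands upright mid-tray, the jar is open, and the bottle, flask and dish look unmoved.

```bash
python3 -c "
from plant import r
print(r.sign_off())"
```

```text
the job is handed in; nothing more can be done
None
```

The jar is open and the job is handed in at about 20.5 s: I turned the squeezed cap about 0.6 rad to its stop, lifted it off and set it upright in the large tray, with the bottle, flask and dish unmoved in the final pictures.

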